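# Date-stamp the record card

## Task

Of the two date stamps, use the one standing on the white record cards: with the fingertips, gently press its hood all the way down from above, keep it down for one full second so that the ink takes, then withdraw so that the hood springs back up. Do not grip, lift or shift that stamp, and leave the spare stamp on the bare table, the cups and the timer undisturbed.

Things in the scene. Friction and masses are not known exactly. Their poses are not given: they have to be found in the camera images.
- card_block: Block of white record cards, 146 (its x) x 106 (its y) mm, the top sheet with a thin blue printed frame; fixed, standing in a flat grey tray 160 x 120 x 5 mm. Its top lies 10 to 28 mm above the table, differently each time. Origin at the centre of its TOP face, z up. One date stamp stands on it, near the middle.
- card_stamp: The date stamp to use: self-inking, dark hood over a black frame, 40 (its x) x 67 (its y) x 78 mm high, 60 to 120 g, standing loose and upright on the card block. Origin at the centre of its underside, z up.
- card_stamp_top (a point): Centre of the flat top of that stamp's hood, 77.5 mm above the stamp's underside when the hood is up; it goes down with the hood. The top is 39 (x) x 67 (y) mm; press near this point. Axes as the stamp's.
- card_stamp_hood (a joint): How far that stamp's hood is pressed down, m: 0 is up (it may rest up to about 2 mm down), 0.016 is the stop. A spring of about 0.5 N per mm brings it back up (about 8.5 N are needed at the stop).
- spare_stamp: A second stamp of exactly the same make and size, standing loose on the bare table: not to be pressed or moved. Origin at the centre of its underside, z up.
- spare_stamp_hood (a joint): How far the spare stamp's hood is pressed down, m: 0 is up, 0.016 is the stop.
- open_cup: Clear open specimen cup without a lid, 63 mm across, 57 mm high, loose, to the left (+y) of the card block, about 10 cm from its middle. Origin at the centre of its underside, z up.
- timer: Pale grey count-down timer lying face up, 66 x 66 x 18 mm, loose, to the right (-y) of the card block, about 10 cm from its middle. Origin at the centre of its underside, z up.
- closed_cup: Specimen cup with a yellow screw lid, 68 mm across, 62 mm high, loose, about 11 cm from the spare stamp on the robot's side of it. Origin at the centre of its underside, z up.
Not all that is in view belongs to the job. Leave any green or pink look-alike of the closed_cup alone. What is shaped like the card_stamp but pink or red is not meant.

How it is judged:
On the way, in this order (a step that is already met when the one before it is completed fails the run):
1. the hood of the stamp on the cards is pressed down (13 mm or more of its 16 mm) with the fingertips on it from above, and kept there for one second (0.9 s counts) (value of joint card_stamp_hood above 0.013 m and contact force between the fingers and card_stamp above 1 N and z of the grasp point in the frame of card_stamp_top above 0.003 m), for 0.9 s.
2. the hood is let go and is back up (within 3 mm) (value of joint card_stamp_hood below 0.003 m and contact force between the fingers and card_stamp below 0.05 N), for 0.2 s.
At the end, for the whole second after the job is handed in: The stamp stands upright on the cards within 15 mm of where it stood, at rest, its hood up again (within 3 mm); the spare stamp with its hood up (within 3 mm), both cups and the timer stand upright within 10 mm of where they were (value of joint each of card_stamp_hood, spare_stamp_hood below 0.003 m and distance of card_stamp from where it was at the start of the episode below 0.015 m and angle between each of card_stamp, spare_stamp, open_cup, timer, closed_cup's own z axis and vertical below 0.1 rad and z of card_stamp in the frame of card_block below 0.004 m and linear speed of card_stamp below 0.02 m/s and distance of each of spare_stamp, open_cup, timer, closed_cup from where it was at the start of the episode below 0.01 m); the robot touches nothing.
It fails at once if the spare stamp, a cup or the timer is moved more than 10 mm or tipped (distance of any of spare_stamp, open_cup, timer, closed_cup from where it was at the start of the episode above 0.01 m or angle between any of spare_stamp, open_cup, timer, closed_cup's own z axis and vertical above 0.2 rad).
It fails at once if the spare stamp's hood is pressed (more than 3 mm) (value of joint spare_stamp_hood above 0.003 m).
It fails at once if the stamp on the cards is lifted more than 10 mm (z of card_stamp in the frame of card_block above 0.01 m).
It fails at once if the stamp on the cards slides more than 15 mm or tips (distance of card_stamp from where it was at the start of the episode above 0.015 m or angle between card_stamp's own z axis and vertical above 0.2 rad).
It fails at once if the stamp is pushed roughly (more than 40 N) (contact force between any of the arm, the fingers and card_stamp above 40 N).
It also fails if it takes over 35 s, if anything falls off the work surface, if the arm or the gripper's body presses on something with over 40 N, if the wrist force passes 120 N, or if a joint passes its speed limit or range.

## Robot

A 7-joint arm with a two-finger parallel gripper is mounted at the origin on the work surface; the furniture and walls round the work are solid. World frame = base frame: x ahead of the robot, y to its left, z up, the work surface at z = 0. Lengths are in m, angles in rad, forces in N, time in s.
With the tool pointing down it reaches from about 0.4 to 0.9 m from the base axis. Payload 5.6 kg.
Tool frame: the origin (TCP) lies at the very end of the fingers, on their centre line; the grasp point (between the pads) lies 19 mm behind it; z points along the fingers, y is the line along which they close (so a half turn about z gives the same grasp; the last joint's range is limited). The gripper opens to 92 mm and grips with 3 to 60 N. Pads are 20 mm wide; open, the fingers measure 128 mm over their backs; the gripper's body (75 mm by 189 mm) begins 69 mm behind the grasp point.
Start: joints at [-1.372, 0.468, -0.012, 1.603, 0.006, 1.071, -0.056], TCP at [0.156, 0.631, 0.191] pointing down, gripper open.
Joint ranges: [-2.53, 2.53], [-0.31, 2.02], [-1.57, 1.55], [0.28, 2.44], [-1.29, 4.43], [0.15, 1.84], [-2.92, 2.92]. Speed limits (rad/s): [2.57, 2.57, 3.14, 3.14, 3.14, 3.14, 3.14].

## Interface

Orientations are given as a unit quaternion [w, x, y, z].
In Python, from bench import telemetry, cams, ctrl gives the robot as it stands.
- The arm moves only by the shell command python3 -m handwheel 'ROWS'. ROWS is JSON, a list that holds one entry, the list of rows, each a list of 5 numbers: the shift along the tool's x, y, z in mm, then the turn about the tool's z in rad, then the closure, from -1 (fully open) to 1 (shut). In form: [[[dx, dy, dz, spin, hand], ...]]. A call has exactly 8 rows; each row is the pose to reach, as a shift and turn from the pose commanded when the call began, along the tool's axes at that moment; what a row does not reach only later rows make up. A row lasts 1/12 s, in which the tool goes at most 41.7 mm and 7.16 degrees, less where a joint would pass 70% of its speed; a pose out of reach is approached as far as the arm can. A call with a gripper value outside its range is refused whole. The fingers move at their own pace and stop on an object; the grip force is fixed at half the most. Time passes only in rows, so rows that repeat a pose let the fingers close, or fill a call up. It gives the time, the measured TCP pose, the force, the opening and the grip force at its end, in the units of the state.
- telemetry.get_obs(): the state, without advancing time (a new reading comes with each control period).
- cams.camera(name): name is "side" or "top" or "wrist"; returns a dict with "img" (420x560x3 uint8, red, green, blue), "depth" (420x560 float32, m along the optical axis (not along the pixel's ray), 0 where there is no reading), "fx", "fy", "cx", "cy" (pixels), "R" (3x3) and "t" (3): a world point X has camera coordinates R X + t; the wrist camera has in their place "T_tool_cam" (4x4, takes a point from camera to tool coordinates, whose origin is the TCP and whose axes are the flange's). Camera axes: x right, y down, z forward; pixel columns grow to the right and rows downward; lengths in m; the calibration is good to about 2 mm. A picture is of the moment at which its call begins: read the wrist's pose just before it.
- ctrl.close_job(): hands the job in; it is judged then, once.
The state is a dict: "time": time; "joint_pos": joint angles; "joint_vel": joint speeds; "joint_torque": joint torques, N m; "eef_pos": TCP position; "tcp_rot": TCP orientation; "ft_force": force on the tool from outside, world axes, zero at the start; "moment": the same for the moment, N m; "finger_gap": finger opening in m; "grasp_force": force on a finger pad.
Only numpy, scipy, OpenCV 4.12 (cv2) and the standard library are available. Lean on these libraries where they do the work, as an engineer would, in place of code of your own. Each camera call takes 0.05 s, during which the arm holds its last target. There are 200 camera calls.

## Working session

There is one attempt and no reset: what is moved stays moved. The work goes in short steps, Python scripts to look and compute and a shell command to move; the robot and the scene stay as the last step left them, time stands still between calls to the robot, and variables do not carry over. Pictures are saved under pics/ and viewed, at most 10 in all, crops included, and the job is handed in when it is done.

```bash
mkdir -p pics; python3 - <<'E'
from bench import telemetry,cams
import cv2,numpy as np,pickle
o=telemetry.get_obs();print({k:np.round(v,3) for k,v in o.items()})
ims=[]
for n in("top","side"):
    c=cams.camera(n);pickle.dump(c,open(n+".pkl","wb"));cv2.imwrite(f"pics/{n}0.png",c["img"][:,:,::-1])
    print(n,c["fx"],-c["R"].T@c["t"])
E
```

```text
{'time': np.float64(0.0), 'joint_pos': array([-1.372,  0.468, -0.012,  1.604,  0.006,  1.071, -0.056]), 'joint_vel': array([-0.001, -0.   ,  0.002, -0.001,  0.001, -0.   , -0.003]), 'joint_torque': array([ 1.0000e-03, -5.2057e+01, -1.2000e-02, -2.4374e+01, -5.7000e-02,
        1.7000e-02,  0.0000e+00]), 'eef_pos': array([0.156, 0.63 , 0.19 ]), 'tcp_rot': array([-0.   ,  0.121,  0.993, -0.001]), 'ft_force': array([-0.357,  0.249, -0.134]), 'moment': array([-0.002, -0.019, -0.033]), 'grasp_force': np.float64(0.0), 'finger_gap': np.float64(0.092)}
top 508.8158360786594 [ 0.25827981 -0.2344665   1.3980957 ]
side 416.24450298079955 [ 0.17257465 -1.14607064  0.57969766]
```

View pics/top0.png

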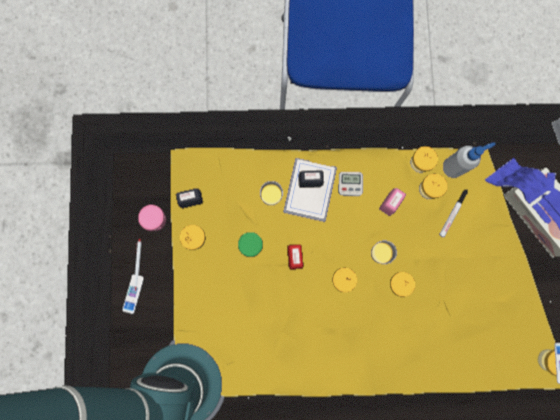

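View pics/side0.png

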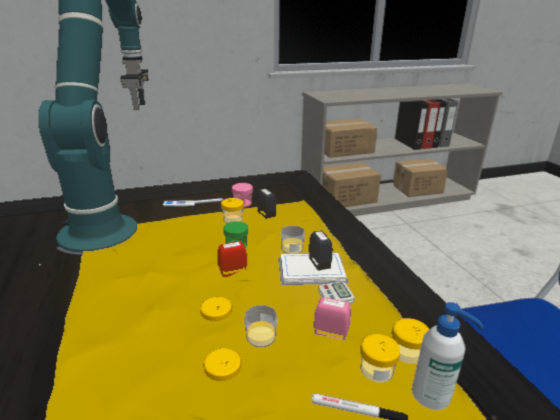

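Two black stamps are in view. In the top image one is at (311,178) on the white cards, between the open cup (272,194) and the timer (350,184). The other is at (189,198), near the yellow lid (192,237). The first fits because it stands on the cards; the pink (393,201) and red (295,257) ones are decoys. I'll measure it and confirm in a crop.

```bash
cat > h.py <<'E'
import numpy as np,cv2
def ray(c,u,v,z):
    C=-c["R"].T@c["t"];d=c["R"].T@np.array([(u-c["cx"])/c["fx"],(v-c["cy"])/c["fy"],1]);return C+d*(z-C[2])/d[2]
def pts(c):
    v,u=np.mgrid[:420,:560];d=c["depth"]
    P=np.stack([(u-c["cx"])/c["fx"]*d,(v-c["cy"])/c["fy"]*d,d],-1)
    return (P-c["t"])@c["R"]
E
python3 - <<'E'
import pickle,cv2,numpy as np
from h import *
c=pickle.load(open("top.pkl","rb"));P=pts(c);im=c["img"]
for n,(u,v) in dict(stamp=(311,180),card=(305,205),table=(250,300),cup=(272,194),timer=(350,184),spare=(189,198),cl=(192,237)).items(): print(n,P[v,u].round(3))
Z=P[...,2];m=np.zeros((420,560),np.uint8);m[165:195,292:330]=1
zt=np.median(P[174:183,304:318,2]);print("zt",zt)
w=(m>0)&(abs(Z-zt)<.012);print(w.sum())
q=P[w][:,:2].astype(np.float32);print("depth rect",cv2.minAreaRect(q*1000),q.mean(0))
# card quad
hsv=cv2.cvtColor(im,cv2.COLOR_RGB2HSV)
a=np.zeros((420,560),np.uint8);a[155:226,280:340]=1
wm=((hsv[...,1]<60)&(hsv[...,2]>120)&(a>0)).astype(np.uint8)
k=max(cv2.findContours(wm,0,2)[0],key=cv2.contourArea)
zc=np.median(P[198:212,298:318,2]);print("zc",zc)
kk=np.array([ray(c,*p[0],zc)[:2] for p in k],np.float32)*1000;print("card",cv2.minAreaRect(kk))
cr=cv2.resize(im[130:260,160:380],(800,473),interpolation=cv2.INTER_CUBIC);cv2.imwrite("pics/crop.png",cr[:,:,::-1])
E
```

```text
stamp [ 0.519 -0.358  0.091]
card [ 0.465 -0.346  0.018]
table [ 0.212 -0.189  0.007]
cup [ 0.497 -0.256  0.021]
timer [ 0.52  -0.473  0.017]
spare [ 0.482 -0.037  0.078]
cl [ 0.381 -0.042  0.062]
zt 0.09603613743433899
300
depth rect ((529.2788696289062, -360.4465637207031), (61.40907669067383, 35.41476058959961), 88.76052856445312) [ 0.5291928  -0.36005828]
zc 0.01855980017562086
card ((508.4561462402344, -360.93487548828125), (117.90687561035156, 157.44496154785156), 75.6233139038086)
```

View pics/crop.png

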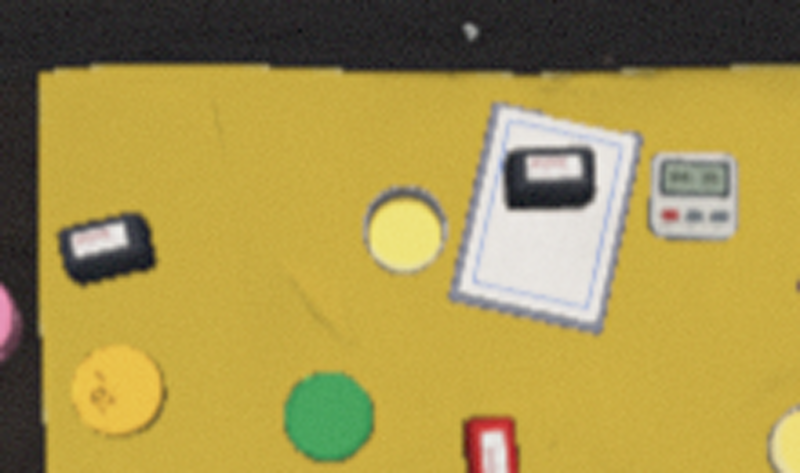

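The crop confirms it. The black stamp at crop (549,178) stands on the framed white cards, and the spare at crop (107,247) is on the bare cloth. The target is top (0.529, -0.360, ~0.096) and cards z≈0.0186, which is consistent with 77.5 mm height. I'll approach in a bent path with the fingers shut.

```bash
python3 -m handwheel '[[[-20,-10,-4,0,1],[-55,-28,-8,0,1],[-90,-46,-12,0,1],[-125,-64,-16,0,1],[-160,-82,-20,0,1],[-195,-100,-24,0,1],[-230,-118,-28,0,1],[-265,-136,-30,0,1]]]'
```

```text
time: 0.77
eef_pos: [0.3816, 0.4341, 0.2209]
tcp_rot: [0.0, 0.121, 0.993, 0.0]
ft_force: [1.3, 0.7, 0.6]
finger_gap: 0.0407
grasp_force: 0.0
```

```bash
python3 -m handwheel '[[[-22,-31,0,0,1],[-44,-62,0,0,1],[-66,-93,0,0,1],[-88,-124,0,0,1],[-110,-155,0,0,1],[-132,-186,0,0,1],[-154,-217,0,0,1],[-176,-248,0,0,1]]]'
```

```text
time: 1.43
eef_pos: [0.492, 0.1508, 0.2205]
tcp_rot: [-0.0, 0.121, 0.993, 0.0]
ft_force: [0.4, 0.1, -0.1]
finger_gap: 0.0004
grasp_force: 0.0
```

```bash
python3 -m handwheel '[[[-12,-34,0,-0.03,1],[-24,-68,0,-0.06,1],[-36,-102,0,-0.09,1],[-48,-136,0,-0.12,1],[-60,-170,0,-0.15,1],[-74,-204,0,-0.18,1],[-88,-240,0,-0.21,1],[-99,-272,0,-0.24,1]]]'; python3 - <<'E'
from bench import telemetry,cams
import cv2,numpy as np,pickle
for _ in range(4): cams.camera("side")
o=telemetry.get_obs();c=cams.camera("wrist");pickle.dump((o,c),open("w1.pkl","wb"));cv2.imwrite("pics/w1.png",c["img"][:,:,::-1])
print(o["eef_pos"],o["tcp_rot"],o["ft_force"],c["T_tool_cam"].round(3))
E
```

```text
time: 2.1
eef_pos: [0.5227, -0.1376, 0.2205]
tcp_rot: [0.0, 0.001, 1.0, -0.0]
ft_force: [0.5, 0.5, -0.2]
finger_gap: 0.0004
grasp_force: 0.0
[ 0.52240646 -0.13570048  0.22016262] [-4.35926985e-04  2.18608458e-03  9.99997502e-01  1.61753655e-04] [-0.17816301 -0.74216588  0.06609756] [[-0.001 -0.97  -0.241  0.067]
 [ 1.    -0.001  0.    -0.   ]
 [-0.    -0.241  0.97  -0.193]
 [ 0.     0.     0.     1.   ]]
```

View pics/w1.png

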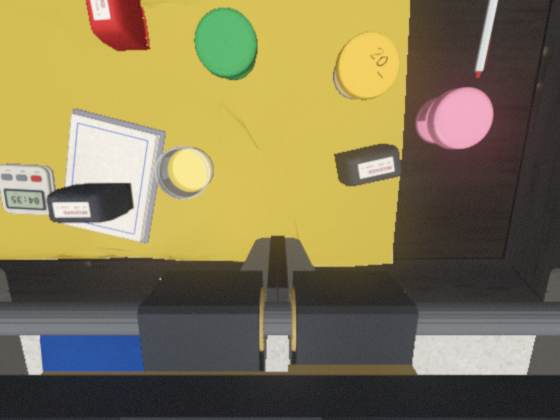

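The wrist view shows the stamp on the cards at (90,203), with the timer to its left at (27,190), the open cup to its right at (187,171), and the spare at (368,165). I'll hover slightly beyond the stamp for a near look past the fingers.

```bash
python3 -m handwheel '[[[-5,-34,0,0,1],[-10,-68,0,0,1],[-15,-102,0,0,1],[-20,-136,0,0,1],[-27,-170,0,0,1],[-35,-200,0,0,1],[-38,-224,0,0,1],[-38,-224,0,0,1]]]'; python3 - <<'E'
from bench import telemetry,cams
import cv2,numpy as np,pickle
from h import *
from scipy.spatial.transform import Rotation as Ro
for _ in range(4): cams.camera("side")
o=telemetry.get_obs();c=cams.camera("wrist");cv2.imwrite("pics/w2.png",c["img"][:,:,::-1])
R=Ro.from_quat(o["tcp_rot"],scalar_first=True).as_matrix();T=c["T_tool_cam"]
Rw=R@T[:3,:3];tw=R@T[:3,3]+o["eef_pos"];c["R"]=Rw.T;c["t"]=-Rw.T@tw
pickle.dump((o,c),open("w2.pkl","wb"));P=pts(c);Z=P[...,2]
print(o["eef_pos"],o["ft_force"])
w=(abs(P[...,0]-.529)<.06)&(abs(P[...,1]+.36)<.06)&(Z>.05)&(Z<.12)&(c["depth"]>0)
zs=Z[w];zt=np.percentile(zs,90);print("zt",zt)
w&=abs(Z-zt)<.006;v,u=np.nonzero(w);print(u.min(),u.max(),v.min(),v.max(),w.sum())
q=P[w];print(q.mean(0),cv2.minAreaRect(q[:,:2].astype(np.float32)*1000),np.median(q[:,2]))
k=(abs(P[...,0]-.46)<.015)&(abs(P[...,1]+.35)<.02);print("card z",np.median(Z[k]))
E
```

```text
time: 3.02
eef_pos: [0.56, -0.3628, 0.2199]
tcp_rot: [-0.001, 0.002, 1.0, -0.001]
ft_force: [-1.3, -0.1, -0.1]
finger_gap: 0.0007
grasp_force: 0.0
[ 0.56126459 -0.35632026  0.22020234] [0.17191849 0.18269096 0.68012583]
zt 0.0955011385098045
249 304 156 186 1572
[ 0.5318939  -0.35728086  0.09400645] ((532.8025512695312, -357.1232604980469), (31.756206512451172, 57.859291076660156), 0.02182968147099018) 0.09435146775987675
card z 0.01694077686749488
```

View pics/w2.png

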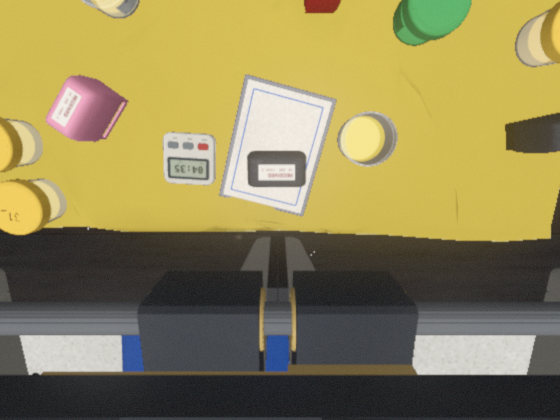

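The near view shows the stamp at (277,169) on the cards with nothing over it. Its top is at (0.531,-0.358,0.095), which agrees with the top view. I'll move over it and go down to about 20 mm above.

```bash
python3 -m handwheel '[[[15,-1,0,0,1],[30,-2,0,0,1],[30,-2,25,0,1],[30,-2,50,0,1],[30,-2,75,0,1],[30,-2,95,0,1],[30,-2,105,0,1],[30,-2,105,0,1]]]'; python3 -m handwheel '[[[0,0,3,0,1],[0,0,6,0,1],[0,0,9,0,1],[0,0,12,0,1],[0,0,14,0,1],[0,0,16,0,1],[0,0,16,0,1],[0,0,16,0,1]]]'; python3 -c "
from bench import telemetry as t;o=t.get_obs();print(o['eef_pos'],o['ft_force'])"
```

```text
time: 3.93
eef_pos: [0.5297, -0.3586, 0.1135]
tcp_rot: [-0.002, -0.0, 1.0, 0.001]
ft_force: [-0.1, -0.2, 0.3]
finger_gap: 0.0006
grasp_force: 0.0
time: 4.6
eef_pos: [0.5304, -0.3612, 0.0996]
tcp_rot: [-0.0, 0.001, 1.0, 0.0]
ft_force: [-0.0, -0.9, -0.9]
finger_gap: 0.0005
grasp_force: 0.0
[ 0.53038367 -0.36117808  0.0995587 ] [-0.04004165 -0.88911097 -0.8634357 ]
```

```bash
python3 -m handwheel '[[[0,0,2,0,1],[0,0,4,0,1],[0,0,6,0,1],[0,0,8,0,1],[0,0,10,0,1],[0,0,11,0,1],[0,0,11,0,1],[0,0,11,0,1]]]'
```

```text
time: 5.27
eef_pos: [0.5304, -0.3612, 0.0885]
tcp_rot: [-0.0, 0.001, 1.0, 0.0]
ft_force: [-0.8, -0.2, 0.6]
finger_gap: 0.0002
grasp_force: 0.0
```

```bash
python3 -m handwheel '[[[0,0,1,0,1],[0,0,2,0,1],[0,0,3,0,1],[0,0,4,0,1],[0,0,5,0,1],[0,0,5,0,1],[0,0,5,0,1],[0,0,5,0,1]]]'; python3 -c "
from bench import telemetry as t,cams
import cv2
c=cams.camera('wrist');cv2.imwrite('pics/w3.png',c['img'][:,:,::-1]);o=t.get_obs();print(o['eef_pos'],o['ft_force'])"
```

```text
time: 5.93
eef_pos: [0.5304, -0.3612, 0.0836]
tcp_rot: [0.0, 0.001, 1.0, -0.0]
ft_force: [-0.8, -0.7, -0.5]
finger_gap: 0.0007
grasp_force: 0.0
[ 0.53047874 -0.36118193  0.08366026] [ 0.0649284  -0.15161431  0.25154882]
```

View pics/w3.png

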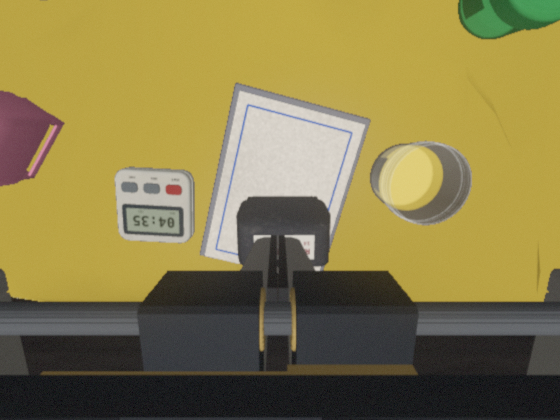

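The fingertips at (279,237) are over the hood, whose top spans columns 238–329, and there is no clear force yet. The table depth also read 7 mm high, so the top is lower than measured. I'll continue in small steps.

```bash
python3 -m handwheel '[[[0,0,1,0,1],[0,0,2,0,1],[0,0,3,0,1],[0,0,4,0,1],[0,0,4,0,1],[0,0,4,0,1],[0,0,4,0,1],[0,0,4,0,1]]]'; python3 -c "
from bench import telemetry as t,cams
import numpy as np
f=[]
for i in range(5): cams.camera('side');f.append(t.get_obs()['ft_force'][2])
print(np.round(f,2),t.get_obs()['eef_pos'])"
```

```text
time: 6.65
eef_pos: [0.5305, -0.3612, 0.0796]
tcp_rot: [0.0, 0.001, 1.0, -0.0]
ft_force: [0.8, 0.0, 0.3]
finger_gap: 0.0005
grasp_force: 0.0
[ 0.76  0.27 -0.33 -0.35  0.17] [ 0.53044405 -0.36115807  0.07963861]
```

There's no contact at 0.0796, below any possible top (at least 0.0855), so something is off. I'll check the side and top views.

```bash
python3 - <<'E'
from bench import cams
import cv2,numpy as np,pickle
a=cams.camera('side');b=cams.camera('top')
pickle.dump((a,b),open("st.pkl","wb"))
A=cv2.resize(a['img'][190:300,250:380],(780,660),interpolation=cv2.INTER_CUBIC)[:580]
B=cv2.resize(b['img'][130:240,250:380],(780,660))
A=cv2.resize(a['img'][190:300,250:380],(400,338),interpolation=cv2.INTER_CUBIC)
B=cv2.resize(b['img'][130:240,250:380],(400,338),interpolation=cv2.INTER_CUBIC)
cv2.imwrite('pics/ab.png',np.hstack([A,B])[:,:,::-1])
E
```

```text
(no output)
```

View pics/ab.png

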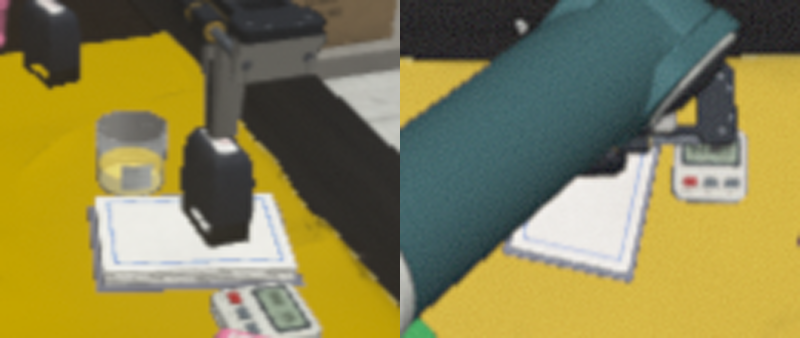

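The fingers end at the hood's back edge (222,138) in the side crop and it isn't clear whether they touch. I'll triangulate the heights across the two initial views and compare the hood before and now.

```bash
python3 - <<'E'
import pickle,cv2,numpy as np
from h import *
t=pickle.load(open("top.pkl","rb"));s=pickle.load(open("side.pkl","rb"));s2,_=pickle.load(open("st.pkl","rb"))
def proj(c,X):
    p=c["R"]@X+c["t"];return np.array([c["fx"]*p[0]/p[2]+c["cx"],c["fy"]*p[1]/p[2]+c["cy"]])
def P(c): return np.diag([1,1,1])@np.array([[c["fx"],0,c["cx"]],[0,c["fy"],c["cy"]],[0,0,1]])@np.c_[c["R"],c["t"]]
for z in(.075,.08,.085,.09,.095): print(z,"hood centre in side",proj(s,np.array([.5304,-.3612,z])).round(1))
def mask(c,box):
    g=c["img"].max(2);m=np.zeros(g.shape,np.uint8);x0,x1,y0,y1=box;m[y0:y1,x0:x1]=(g[y0:y1,x0:x1]<75);return m
for n,c in(("before",s),("now",s2)):
    m=mask(c,(305,336,228,275));v,u=np.nonzero(m);print(n,"rows",v.min(),v.max(),"cols",u.min(),u.max(),m.sum(), [int(np.nonzero(m[:,k])[0].min()) for k in range(312,330,2)])
d=cv2.absdiff(s["img"],s2["img"]).max(2);v,u=np.nonzero(d[228:280,300:345]>40);print("diff rows/cols",v.min()+228,v.max()+228,u.min()+300,u.max()+300,len(u))
# label centroid (white on hood)
for n,c,b in(("top",t,(300,324,169,182)),("side",s,(311,332,228,245)),("side2",s2,(311,332,228,245))):
    x0,x1,y0,y1=b;g=c["img"][y0:y1,x0:x1].min(2);v,u=np.nonzero(g>110);print(n,"label",u.mean()+x0,v.mean()+y0,len(u))
# stamp height above cards: foot corner
Pt=pts(t);Ps=pts(s)
print("table z top",np.median(Pt[280:320,200:280,2]),"side",np.median(Ps[320:380,100:160,2]))
for p in[(250,300),(230,170),(350,220)]: print("tab",p,Pt[p[1],p[0]].round(4))
print("card side",Ps[270,295].round(4),Ps[262,290].round(4),"card top near",Pt[205,310].round(4))
E
```

```text
0.075 hood centre in side [320.4 244.3]
0.08 hood centre in side [320.5 242.5]
0.085 hood centre in side [320.6 240.7]
0.09 hood centre in side [320.7 238.9]
0.095 hood centre in side [320.8 237. ]
before rows 228 269 cols 309 335 622 [234, 233, 236, 238, 241, 242, 241, 241, 228]
now rows 228 269 cols 309 335 627 [234, 233, 236, 228, 241, 242, 242, 241, 228]
diff rows/cols 228 235 316 327 74
top label 312.15675675675675 173.84864864864863 185
side label 321.06060606060606 235.28787878787878 66
side2 label 321.76190476190476 236.6904761904762 42
table z top 0.005451247684328918 side 0.00656501283984005
tab (250, 300) [ 0.2118 -0.1892  0.0071]
tab (230, 170) [ 0.5709 -0.141   0.0046]
tab (350, 220) [ 0.4207 -0.469   0.0103]
card side [ 0.4642 -0.3708  0.0209] [ 0.4649 -0.3322  0.0194] card top near [ 0.4638 -0.3595  0.0203]
```

```bash
python3 - <<'E'
from bench import telemetry,cams
import pickle,cv2,numpy as np
from h import *
from scipy.spatial.transform import Rotation as Ro
t=pickle.load(open("top.pkl","rb"));s=pickle.load(open("side.pkl","rb"));o2,w2=pickle.load(open("w2.pkl","rb"))
o=telemetry.get_obs();c=cams.camera("wrist");s2=cams.camera("side")
R=Ro.from_quat(o["tcp_rot"],scalar_first=True).as_matrix();T=c["T_tool_cam"]
Rw=R@T[:3,:3];tw=R@T[:3,3]+o["eef_pos"];c["R"]=Rw.T;c["t"]=-Rw.T@tw
W=pts(c);print("cam pos",tw,"fy",c["fy"],c["cy"])
p=c["R"]@o["eef_pos"]+c["t"];print("TCP pix",c["fx"]*p[0]/p[2]+c["cx"],c["fy"]*p[1]/p[2]+c["cy"],p[2])
for u in(250,278,310):
    print(u,[(v,*W[v,u].round(3)) for v in range(190,275,8)])
print("wrist card",W[150,290].round(4),"table",W[50,150].round(4),W[100,400].round(4))
S=pts(s2);print("side col 321 now",[(v,*S[v,321].round(3)) for v in range(226,246,2)])
S=pts(s);print("side col 321 before",[(v,*S[v,321].round(3)) for v in range(226,246,2)])
cv2.imwrite("pics/w4.png",cv2.resize(c["img"][180:280,210:350],(784,560),interpolation=cv2.INTER_CUBIC)[:,:,::-1])
E
```

```text
cam pos [ 0.46374975 -0.36149372  0.27299966] fy 305.7904269622857 209.98016272270652
TCP pix 277.88431389542205 236.96690362397544 0.20378455248517136
250 [(190, np.float64(0.51), np.float64(-0.385), np.float64(0.017)), (198, np.float64(0.516), np.float64(-0.384), np.float64(0.023)), (206, np.float64(0.513), np.float64(-0.381), np.float64(0.062)), (214, np.float64(0.515), np.float64(-0.379), np.float64(0.079)), (222, np.float64(0.517), np.float64(-0.379), np.float64(0.089)), (230, np.float64(0.521), np.float64(-0.378), np.float64(0.093)), (238, np.float64(0.526), np.float64(-0.378), np.float64(0.094)), (246, np.float64(0.531), np.float64(-0.379), np.float64(0.094)), (254, np.float64(0.521), np.float64(-0.375), np.float64(0.131)), (262, np.float64(0.521), np.float64(-0.374), np.float64(0.143)), (270, np.float64(0.5), np.float64(-0.369), np.float64(0.196))]
278 [(190, np.float64(0.51), np.float64(-0.361), np.float64(0.017)), (198, np.float64(0.515), np.float64(-0.361), np.float64(0.026)), (206, np.float64(0.513), np.float64(-0.361), np.float64(0.062)), (214, np.float64(0.515), np.floa
[... 1928 characters left out ...]
t64(-0.384), np.float64(0.091))]
side col 321 before [(226, np.float64(0.622), np.float64(-0.157), np.float64(0.006)), (228, np.float64(0.618), np.float64(-0.166), np.float64(0.005)), (230, np.float64(0.545), np.float64(-0.328), np.float64(0.094)), (232, np.float64(0.539), np.float64(-0.341), np.float64(0.097)), (234, np.float64(0.535), np.float64(-0.35), np.float64(0.097)), (236, np.float64(0.531), np.float64(-0.361), np.float64(0.098)), (238, np.float64(0.527), np.float64(-0.37), np.float64(0.097)), (240, np.float64(0.523), np.float64(-0.379), np.float64(0.098)), (242, np.float64(0.52), np.float64(-0.386), np.float64(0.097)), (244, np.float64(0.521), np.float64(-0.386), np.float64(0.092))]
```

View pics/w4.png

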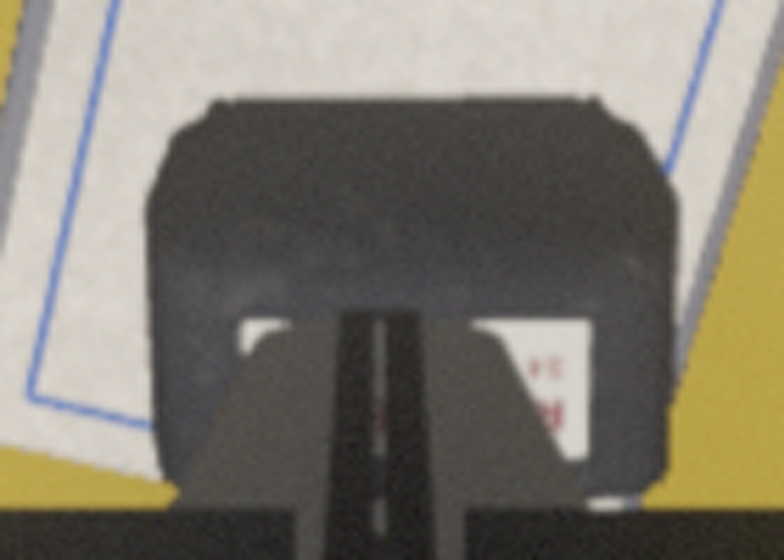

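The near crop shows the fingertips still over the label near the hood's middle. The finger depth ends about 24 mm above the reported TCP, so the shut fingertips are shorter than "TCP at the very end" suggests. I'll lift and check how tip height depends on the opening, because the grasp point must stay above the hood.

```bash
cat > tip.py <<'E'
from bench import telemetry,cams
import numpy as np,sys,cv2
o=telemetry.get_obs();c=cams.camera("wrist");T=c["T_tool_cam"]
v,u=np.mgrid[:420,:560];d=c["depth"]
P=np.stack([(u-c["cx"])/c["fx"]*d,(v-c["cy"])/c["fy"]*d,d],-1)@T[:3,:3].T+T[:3,3]
# finger points: near tool, x within pads, tool z above hood level
hood=o["eef_pos"][2]-0.0955
m=(d>0)&(abs(P[...,0])<.02)&(abs(P[...,1])<.075)&(P[...,2]<hood-.006)&(P[...,2]>-.07)
q=P[m];print("gap",o["finger_gap"],"eef",o["eef_pos"].round(4),"tip tool z:",np.percentile(q[:,2],[90,98,99.8]).round(4),"x",np.median(q[:,0]).round(4))
t=q[q[:,2]>np.percentile(q[:,2],95)];print("tip y range",t[:,1].min().round(3),t[:,1].max().round(3))
cv2.imwrite("pics/"+sys.argv[1],c["img"][:,:,::-1])
E
python3 tip.py a.png
python3 -m handwheel '[[[0,0,-20,0,1],[0,0,-40,0,1],[0,0,-60,0,1],[0,0,-70,0,1],[0,0,-70,0,1],[0,0,-70,0,1],[0,0,-70,0,1],[0,0,-70,0,1]]]'; python3 tip.py b.png
python3 -m handwheel '[[[0,0,0,0,0],[0,0,0,0,0],[0,0,0,0,0],[0,0,0,0,0],[0,0,0,0,0],[0,0,0,0,0],[0,0,0,0,0],[0,0,0,0,0]]]'; python3 tip.py c.png
python3 -m handwheel '[[[0,0,0,0,-1],[0,0,0,0,-1],[0,0,0,0,-1],[0,0,0,0,-1],[0,0,0,0,-1],[0,0,0,0,-1],[0,0,0,0,-1],[0,0,0,0,-1]]]'; python3 tip.py d.png
python3 -c "
import cv2,numpy as np
cv2.imwrite('pics/cd.png',np.hstack([cv2.resize(cv2.imread('pics/'+f),(400,300)) for f in('b.png','d.png')]))"
```

```text
gap 7.533166132935384e-05 eef [ 0.5304 -0.3612  0.0796] tip tool z: [-0.0318 -0.0256 -0.0236] x 0.0094
tip y range -0.013 0.012
time: 7.82
eef_pos: [0.5297, -0.3605, 0.1481]
tcp_rot: [-0.001, 0.001, 1.0, 0.001]
ft_force: [-0.2, 0.2, 0.7]
finger_gap: 0.0004
grasp_force: 0.0
gap 0.00042617615165282464 eef [ 0.5297 -0.3605  0.1481] tip tool z: [-0.0318 -0.0255 -0.0237] x 0.0094
tip y range -0.013 0.012
time: 8.53
eef_pos: [0.5304, -0.3612, 0.1496]
tcp_rot: [0.0, 0.001, 1.0, -0.0]
ft_force: [0.0, -0.8, -0.0]
finger_gap: 0.0457
grasp_force: 0.0
gap 0.04568029672515583 eef [ 0.5304 -0.3612  0.1496] tip tool z: [-0.0312 -0.0252 -0.0234] x 0.0091
tip y range -0.035 0.034
time: 9.25
eef_pos: [0.5304, -0.3612, 0.1496]
tcp_rot: [0.0, 0.001, 1.0, 0.0]
ft_force: [0.2, -0.2, 0.4]
finger_gap: 0.0919
grasp_force: 0.0
gap 0.0919365009969732 eef [ 0.5304 -0.3612  0.1496] tip tool z: [-0.0308 -0.0249 -0.0235] x 0.0082
tip y range -0.059 0.057
```

View pics/cd.png

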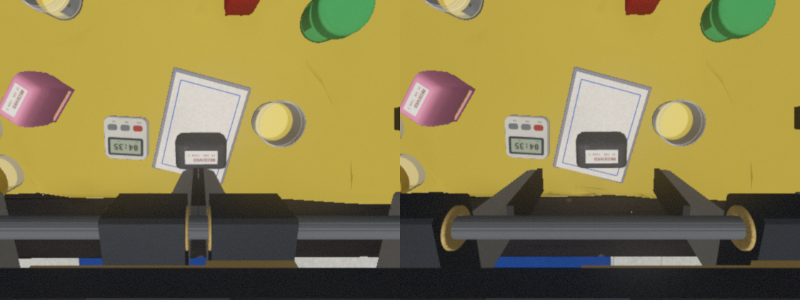

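The gripper is a parallel one: the visible fingertips end about 23.5 mm short of the reported TCP at every opening (b: shut, d: open, with the stamp clear below). The stamp and its neighbours haven't moved. I'd expect contact at a reported z≈0.072, so I'll shut the fingers, return, and press down by force.

```bash
python3 -m handwheel '[[[0,0,0,0,1],[0,0,0,0,1],[0,0,0,0,1],[-2,3,0,0,1],[-2,3,0,0,1],[-2,3,0,0,1],[-2,3,0,0,1],[-2,3,0,0,1]]]'; python3 -m handwheel '[[[0,0,0,0,1],[0,0,20,0,1],[0,0,40,0,1],[0,0,55,0,1],[0,0,65,0,1],[0,0,70,0,1],[0,0,72,0,1],[0,0,72,0,1]]]'; python3 -m handwheel '[[[0,0,1,0,1],[0,0,2,0,1],[0,0,3,0,1],[0,0,4,0,1],[0,0,5,0,1],[0,0,6,0,1],[0,0,7,0,1],[0,0,8,0,1]]]'
```

```text
time: 9.97
eef_pos: [0.5324, -0.3582, 0.1496]
tcp_rot: [-0.0, 0.001, 1.0, -0.0]
ft_force: [0.2, -0.8, 0.7]
finger_gap: 0.0408
grasp_force: 0.0
time: 10.63
eef_pos: [0.5325, -0.3584, 0.0776]
tcp_rot: [0.0, 0.001, 1.0, -0.0]
ft_force: [0.7, 0.5, -0.2]
finger_gap: 0.0004
grasp_force: 0.0
time: 11.3
eef_pos: [0.5325, -0.3582, 0.0696]
tcp_rot: [0.0, 0.001, 1.0, 0.0]
ft_force: [-0.5, -0.2, 1.5]
finger_gap: 0.0002
grasp_force: 0.6
```

Contact is beginning: Fz 1.5 at 0.0696.

```bash
python3 -m handwheel '[[[0,0,1,0,1],[0,0,2,0,1],[0,0,3,0,1],[0,0,4,0,1],[0,0,5,0,1],[0,0,6,0,1],[0,0,6,0,1],[0,0,6,0,1]]]'; python3 -m handwheel '[[[0,0,1,0,1],[0,0,2,0,1],[0,0,3,0,1],[0,0,4,0,1],[0,0,4,0,1],[0,0,4,0,1],[0,0,4,0,1],[0,0,4,0,1]]]'
```

```text
time: 11.97
eef_pos: [0.5325, -0.3582, 0.0636]
tcp_rot: [0.0, 0.001, 1.0, -0.0]
ft_force: [0.3, 0.5, 3.2]
finger_gap: 0.0002
grasp_force: 1.6
time: 12.63
eef_pos: [0.5326, -0.3582, 0.0598]
tcp_rot: [0.0, 0.001, 1.0, -0.0]
ft_force: [-0.9, 1.0, 4.9]
finger_gap: 0.0004
grasp_force: 2.6
```

```bash
python3 -m handwheel '[[[0,0,1,0,1],[0,0,2,0,1],[0,0,3,0,1],[0,0,4,0,1],[0,0,5,0,1],[0,0,5,0,1],[0,0,5,0,1],[0,0,5,0,1]]]'; python3 -m handwheel '[[[0,0,0.5,0,1],[0,0,1,0,1],[0,0,1.5,0,1],[0,0,2,0,1],[0,0,2,0,1],[0,0,2,0,1],[0,0,2,0,1],[0,0,2,0,1]]]'
```

```text
time: 13.3
eef_pos: [0.5326, -0.3583, 0.0556]
tcp_rot: [0.0, 0.001, 1.0, 0.0]
ft_force: [-2.2, 2.3, 10.0]
finger_gap: 0.0002
grasp_force: 5.3
time: 13.97
eef_pos: [0.5329, -0.3583, 0.0555]
tcp_rot: [0.001, 0.001, 1.0, 0.0]
ft_force: [-5.5, 5.3, 21.0]
finger_gap: 0.0006
grasp_force: 11.1
```

The hood is on its stop (z no longer changes). I'll ease off 0.5 mm and hold for over one second.

```bash
for i in 1; do python3 -m handwheel '[[[0,0,-0.5,0,1],[0,0,-1,0,1],[0,0,-1,0,1],[0,0,-1,0,1],[0,0,-1,0,1],[0,0,-1,0,1],[0,0,-1,0,1],[0,0,-1,0,1]]]'; python3 -m handwheel '[[[0,0,0,0,1],[0,0,0,0,1],[0,0,0,0,1],[0,0,0,0,1],[0,0,0,0,1],[0,0,0,0,1],[0,0,0,0,1],[0,0,0,0,1]]]'; done
```

```text
time: 14.63
eef_pos: [0.5328, -0.3583, 0.0556]
tcp_rot: [0.001, 0.001, 1.0, 0.0]
ft_force: [-3.9, 3.1, 17.9]
finger_gap: 0.0007
grasp_force: 8.2
time: 15.3
eef_pos: [0.5328, -0.3583, 0.0556]
tcp_rot: [0.001, 0.001, 1.0, 0.0]
ft_force: [-3.3, 4.1, 16.2]
finger_gap: 0.0009
grasp_force: 8.2
```

It was held for about 2 s at the stop. Now I'll withdraw straight up.

```bash
python3 -m handwheel '[[[0,0,-3,0,1],[0,0,-6,0,1],[0,0,-9,0,1],[0,0,-12,0,1],[0,0,-15,0,1],[0,0,-18,0,1],[0,0,-21,0,1],[0,0,-25,0,1]]]'; python3 -m handwheel '[[[0,0,-10,0,1],[0,0,-25,0,1],[0,0,-45,0,1],[0,0,-65,0,1],[0,0,-75,0,1],[0,0,-75,0,1],[0,0,-75,0,1],[0,0,-75,0,1]]]'; python3 - <<'E'
from bench import telemetry,cams
import pickle,numpy as np,cv2
from h import *
s=pickle.load(open("side.pkl","rb"));s2=cams.camera("side")
d=cv2.absdiff(s["img"],s2["img"]).max(2);d[:215]=0
print("changed px below row 215:",(d>50).sum(),[(int(x),int(y)) for y,x in np.argwhere(d>50)[:8]])
for c in(s,s2):
    S=pts(c);print([(*S[v,321].round(3),) for v in(234,236,238,240)])
print(telemetry.get_obs()["eef_pos"])
A=np.hstack([cv2.resize(c["img"][185:305,245:385],(400,343),interpolation=cv2.INTER_CUBIC) for c in(s,s2)])
cv2.imwrite("pics/end.png",A[:,:,::-1])
E
```

```text
time: 15.97
eef_pos: [0.5319, -0.358, 0.0782]
tcp_rot: [-0.001, 0.001, 1.0, 0.0]
ft_force: [-0.2, 0.1, 0.2]
finger_gap: 0.0005
grasp_force: 0.0
time: 16.63
eef_pos: [0.5319, -0.3576, 0.1525]
tcp_rot: [-0.001, 0.001, 1.0, 0.001]
ft_force: [0.1, -0.0, 0.2]
finger_gap: 0.0005
grasp_force: 0.0
changed px below row 215: 10 [(321, 230), (314, 231), (315, 231), (316, 231), (316, 232), (326, 235), (321, 239), (322, 239)]
[(np.float64(0.535), np.float64(-0.35), np.float64(0.097)), (np.float64(0.531), np.float64(-0.361), np.float64(0.098)), (np.float64(0.527), np.float64(-0.37), np.float64(0.097)), (np.float64(0.523), np.float64(-0.379), np.float64(0.098))]
[(np.float64(0.536), np.float64(-0.35), np.float64(0.096)), (np.float64(0.533), np.float64(-0.357), np.float64(0.095)), (np.float64(0.527), np.float64(-0.369), np.float64(0.097)), (np.float64(0.525), np.float64(-0.375), np.float64(0.096))]
[ 0.53172579 -0.35756836  0.1522626 ]
```

View pics/end.png

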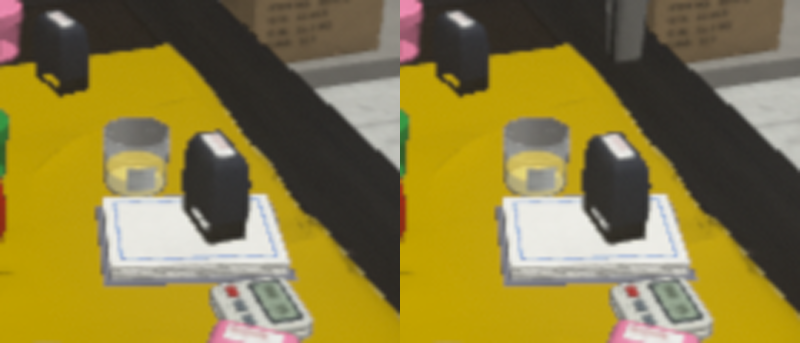

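Before (left) and after (right), the stamp stands in the same place with its hood up, and the cup, timer and spare haven't moved. The fingers are clear, so I'm handing in.

```bash
python3 -c "
from bench import ctrl;print(ctrl.close_job())"
```

```text
the job is handed in; nothing more can be done
None
```

I handed the job in with no verdict returned: I pressed the hood of the stamp on the cards to its stop with shut fingertips (highest force read about 21 N), held it there about 2 s and let it spring back up, with nothing else visibly moved; the one doubt is that the fingers end about 23.5 mm short of the reported TCP, so if the judge takes the grasp point from that reading, it was about 4 mm below the hood top and the press would not count.

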